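# Fetch the sample vial from behind the bottle and the lens case

### The arm

A 7-joint arm with a two-finger parallel gripper is mounted at the origin on a cart in front of the work surface, level with it; the furniture and walls round the work are solid. World frame = base frame: x ahead of the robot, y to its left, z up, the work surface at z = 0. Lengths are in mm, angles in rad, forces in N, time in s.
With the tool pointing down it reaches from about 425 to 925 mm from the base axis. Payload 6.8 kg.
Tool frame: the origin (TCP) lies at the very end of the fingers, on their centre line; the grasp point (between the pads) lies 19 mm behind it; z points along the fingers, y is the line along which they close (so a half turn about z gives the same grasp; the last joint's range is limited). The gripper opens to 88 mm and grips with 3 to 60 N. Pads are 20 mm wide; open, the fingers measure 115 mm over their backs; the gripper's body (75 mm by 178 mm) begins 61 mm behind the grasp point.
Start: joints at [1.065, 0.477, 0.022, 1.555, -0.011, 1.109, -0.083], TCP at [261.499, -622.307, 222.664] pointing down, gripper open.
Joint ranges: [-2.96, 2.96], [-0.34, 2.1], [-1.41, 1.46], [0.24, 2.44], [-1.37, 4.51], [0.17, 1.92], [-2.96, 2.96]. Speed limits (rad/s): [2.39, 2.39, 3.14, 3.14, 3.14, 3.14, 3.14].

### API

Orientations are given as a unit quaternion [w, x, y, z].
In Python, from cell import bot gives the robot as it stands. The module is installed in compiled form; this text tells all that it offers.
- The arm moves only by the tool drive_tool, never from a script. Its argument "motion" is a list of rows, each a list of 5 numbers: the finger opening in mm, from 0 to 87.8, then the shift along the tool's x, y, z in mm, then the turn about the tool's z in rad. A call has exactly 5 rows; each row is the pose to reach, as a shift and turn from the pose commanded when the call began, along the tool's axes at that moment; what a row does not reach only later rows make up. A row lasts 1/10 s, in which the tool goes at most 50 mm and 8.59 degrees, less where a joint would pass 70% of its speed; a pose out of reach is approached as far as the arm can. A call with a gripper value outside its range is refused whole. The fingers move at their own pace and stop on an object; "grip_force" is the grip in N (left out, the last holds). Time passes only in rows, so rows that repeat a pose let the fingers close, or fill a call up. It gives the time, the measured TCP pose, the force, the opening and the grip force at its end, in the units of the state.
- bot.get_state(): the state, without advancing time (a new reading comes with each control period).
- bot.capture(name): name is "side" or "top" or "wrist"; returns the picture (400x640x3 uint8, red, green, blue); there is no depth.
- bot.camera_model(name): a dict with "camera_matrix" (3x3 intrinsics, pixels), "R" (3x3) and "t" (3): a world point X has camera coordinates R X + t; the wrist camera has in their place "hand_eye" (4x4, takes a point from camera to tool coordinates, whose origin is the TCP and whose axes are the flange's). Camera axes: x right, y down, z forward; pixel columns grow to the right and rows downward; lengths in mm; the calibration is good to about 2 mm. A picture is of the moment at which its call begins: read the wrist's pose just before it. camera_model takes no time and is no camera call.
- bot.sign_off(): hands the job in; it is judged then, once.
The state is a dict: "time_s": time; "joint_pos": joint angles; "qvel": joint speeds; "effort": joint torques, N m; "tcp_pos": TCP position; "tool_rot": TCP orientation; "contact_force": force on the tool from outside, world axes, zero at the start; "moment": the same for the moment, N m; "grip_width": opening from 0.0 (shut) to 1.0 (fully open); "gripper_force": force on a finger pad.
Only numpy, scipy, OpenCV 4.12 (cv2) and the standard library are available. Lean on these libraries where they do the work, as an engineer would, in place of code of your own. Each camera call takes 0.05 s, during which the arm holds its last target. There are 200 camera calls.

### The job

The sample vial has ended up behind the brown bottle and the white lens case on the grey rack. First clear both out of the way by standing them in the steel tray, and only then take out the vial and stand it in the round aluminium seat; last, put the bottle and the case back on the rack, each exactly where it stood before. Keep everything upright and leave the beaker and the glass dish where they are.

Things in the scene. Friction and masses are not known exactly. Their poses are not given: they have to be found in the camera images.
- bottle_mid (a point): brown glass bottle with a narrow black cap, loose, upright: body 53 mm across, 104 mm tall with the cap; sides straight from 4 to 70 mm above its underside, then a shoulder (grip high on the straight part, so that the cap has room); cap 27 mm across, its top 13 mm; about 0.24 kg. The point is on its axis, half-way up (52 mm above its underside). z is up along the bottle.
- lens_case_mid (a point): plain white cylindrical lens case, loose, upright: 41 mm across, 53 mm tall, about 30 g. The point is on its axis, half-way up (26.5 mm above its underside). z is up along the case.
- vial_mid (a point): small clear sample vial with a ribbed off-white screw cap, loose, upright, behind the bottle and the case: 25 mm across, 54 mm tall, the cap being the top 11 mm, about 22 g. The point is on its axis, half-way up (27 mm above its underside). z is up along the vial.
- rack: grey plastic rack, fixed: plate 125 (x) by 150 mm (y), upper face 6 mm above the table. Origin: centre of its underside; x to the back, away from the robot, y left. Two thin flush black rings (radius 30 mm) at x -26, y +33 and -33 mm: bottle and case start on them (within 5 mm), which on which varies. Vial starts behind, near x +16, y 0. Back panel 50 mm tall at x +60; side rails 14 mm tall at y +-72.
- tray: flat rectangular steel tray, fixed, empty: 74 mm (x) by 136 mm (y) outside, 14 mm tall, walls 4 mm, inner floor flat and 4 mm above the table. Origin at the centre of its underside, on the table; x along its short side, y along its long side. Bottle and case fit side by side along y. Stands in front of the rack, left or right of the round seat.
- vial_seat: round aluminium seat for the vial, fixed: 54 mm across, 14 mm tall, with a round pocket 42 mm across whose flat floor is 6 mm above the table. Origin on its axis at its underside, on the table; z up.
- beaker_mid (a point): glass beaker, loose bystander, 54 mm across, 68 mm tall; the point is on its axis, half-way up. Not to be moved.
- petri_dish_mid (a point): shallow glass dish with a small chip in it, loose bystander, 61 mm across, 14 mm tall; the point is on its axis, half-way up. Not to be moved.
There are look-alikes about, which are no part of the job. Leave any orange or purple look-alike of the part that bears lens_case_mid alone.

How it is judged:
By the outcome, as a careful person would: the job done as asked, in the order asked, and still so for the second after the job is handed in, with the robot touching nothing.
It also fails if it takes over 125 s, if anything falls off the work surface, if the arm or the gripper's body presses on something with over 40 N, if the wrist force passes 120 N, or if a joint passes its speed limit or range.

## Working session

There is one attempt and no reset: what is moved stays moved. The work goes in short steps, Python scripts to look and compute and a tool call to move; the robot and the scene stay as the last step left them, time stands still between calls to the robot, and variables do not carry over. Pictures are saved under pics/ and viewed, at most 14 in all, crops included, and the job is handed in when it is done.

Besides the shell and the picture viewer there is one more tool, called after "Request:" as name([rows], argument=value, ...), one row to a line, values as JSON. drive_tool: Moves the arm, as the interface text tells. Its arguments: {"type":"object","properties":{"motion":{"type":"array"},"grip_force":{"type":"number"}},"required":["motion"]}

```bash
mkdir -p pics; cat > h.py <<'E'
import numpy as np, cv2
from cell import bot
from scipy.spatial.transform import Rotation as Ro
def cam(n):
    m=bot.camera_model(n);K=np.array(m["camera_matrix"])
    if n!="wrist": return K,np.array(m["R"]),np.array(m["t"]).ravel()
    s=bot.get_state();q=s["tool_rot"];Rt=Ro.from_quat([q[1],q[2],q[3],q[0]]).as_matrix()
    T=np.eye(4);T[:3,:3]=Rt;T[:3,3]=s["tcp_pos"];T=T@np.array(m["hand_eye"])
    R=T[:3,:3].T;return K,R,-R@T[:3,3]
def ray(c,uv,z):
    K,R,t=c;d=R.T@np.linalg.solve(K,[uv[0],uv[1],1.]);o=-R.T@t
    return o+d*(z-o[2])/d[2]
def proj(c,X):
    K,R,t=c;p=K@(R@np.asarray(X,float)+t);return p[:2]/p[2]
def snap(n,f):
    c=cam(n);im=bot.capture(n);cv2.imwrite("pics/"+f,cv2.cvtColor(im,cv2.COLOR_RGB2BGR));return c,im
E
python3 - <<'E'
from h import *
for n in("top","side","wrist"):
    c,im=snap(n,n+"0.png");print(n,(-c[1].T@c[2]).round(),c[1][2].round(2),c[0][0,0])
s=bot.get_state();print(s)
q=s["tool_rot"];print(Ro.from_quat([q[1],q[2],q[3],q[0]]).as_matrix().round(3),bot.camera_model("wrist")["hand_eye"])
E
```

```text
top [ 441. -261.  930.] [ 0.1  -0.01 -1.  ] 456.15927620195475
side [ 92.  58. 759.] [ 0.51 -0.36 -0.78] 402.7250156266194
wrist [ 324. -596.  385.] [-0.23 -0.1  -0.97] 328.6916460679891
{'time_s': 0.15, 'joint_pos': array([ 1.06491325,  0.47760558,  0.0223482 ,  1.55611586, -0.01147928,
        1.10929402, -0.08308158]), 'qvel': array([-0.00042573, -0.00199254, -0.0005141 , -0.00490986, -0.00089431,
        0.00102305,  0.00146252]), 'effort': array([ 2.46992138e-03, -5.83286798e+01,  1.53658804e+00, -2.72874963e+01,
       -5.42216585e-02,  1.45137325e-02,  1.48902300e-04]), 'tcp_pos': array([ 261.31147633, -621.92205758,  221.95403235]), 'tool_rot': array([-6.21692065e-04,  9.80281522e-01,  1.97604955e-01, -1.80148251e-04]), 'contact_force': array([ 0.02253253,  0.31679482, -0.79683748]), 'moment': array([ 0.00952963, -0.00916946,  0.09631809]), 'gripper_force': 0.0, 'grip_width': 1.0028083542615065}
[[ 0.922  0.387 -0.001]
 [ 0.387 -0.922  0.001]
 [-0.    -0.001 -1.   ]] [[ 2.03300505e-04 -9.68040696e-01 -2.50793083e-01  6.79975560e+01]
 [ 9.99999979e-01  2.00675911e-04  3.60378847e-05 -1.29401827e-01]
 [ 1.54419913e-05 -2.50793085e-01  9.68040716e-01 -1.62895940e+02]
 [ 0.00000000e+00  0.00000000e+00  0.00000000e+00  1.00000000e+00]]
```

View pics/top0.png

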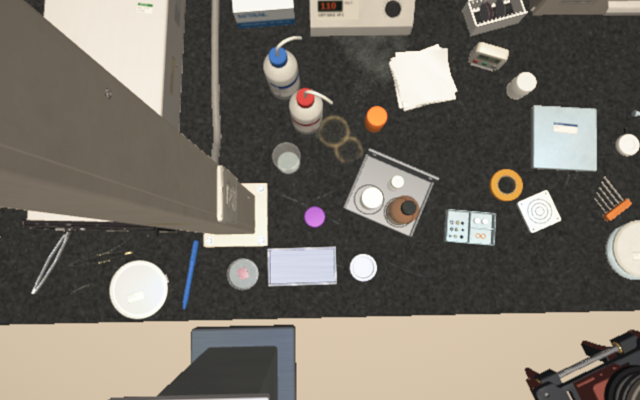

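View pics/side0.png

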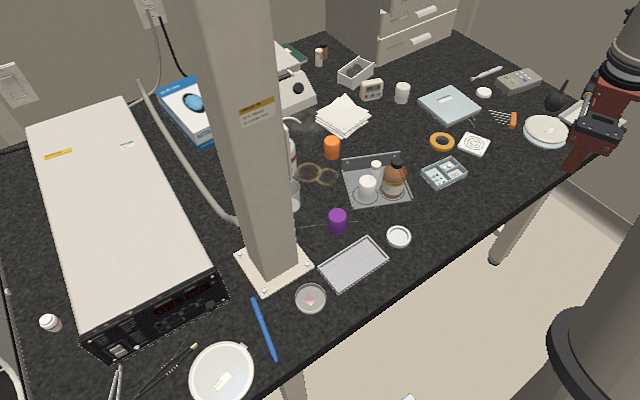

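Top view: rack at about (391,193). The lens case candidates are white (370,198) on the rack, orange (376,119), purple (315,217) and loose white cylinders (521,85) and (627,145). The vial cap is at (397,182), the bottle at (403,209), the tray at (302,266), the seat at (363,267), the dish at (243,274) and the beaker at (287,157). The white case on the rack fits the description, so I'll check it in a close crop.

```bash
python3 - <<'E'
from h import *
im=cv2.imread("pics/top0.png")[135:300,195:455];cv2.imwrite("pics/c.png",cv2.resize(im,None,fx=3,fy=3,interpolation=cv2.INTER_CUBIC))
c=cam("top")
for n,uv,z in [("post",(205,185),0),("post",(268,184),0),("post",(268,246),0),("post",(205,247),0),("bottlecap",(403,204),110),("case",(371,194),59),("vial",(397,181),60),("tray",(302,266),14),("seat",(363,267),14),("dish",(243,274),14),("beaker",(287,153),68),("purple",(315,217),40),("orange",(376,119),40)]: print(n,ray(c,uv,z).round())
E
```

```text
post [572. -35.   0.]
post [ 571. -164.    0.]
post [ 445. -163.    0.]
post [445. -35.   0.]
bottlecap [ 515. -419.  110.]
case [ 540. -367.   59.]
vial [ 564. -418.   60.]
tray [ 404. -231.   14.]
seat [ 399. -353.   14.]
dish [ 390. -114.   14.]
beaker [ 621. -208.   68.]
purple [ 499. -259.   40.]
orange [ 693. -384.   40.]
```

View pics/c.png

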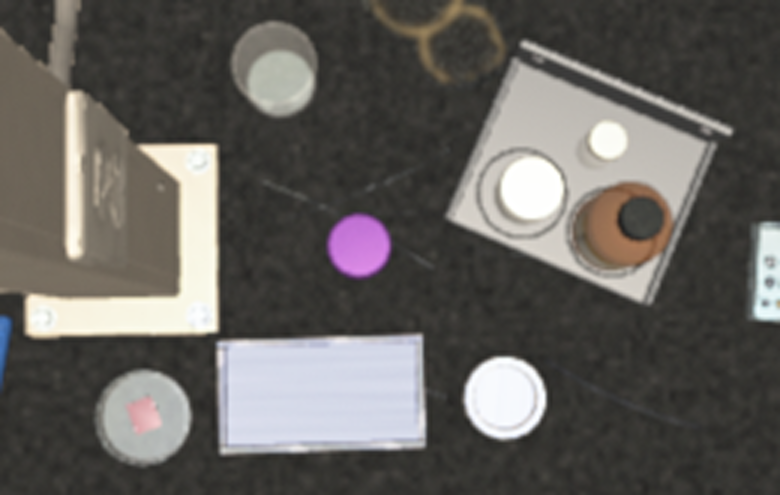

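The close crop confirms the white case on the left ring at crop (532,188), with the bottle on the right ring and the vial cap at (607,140). Now I'll measure precisely.

```bash
cat > m.py <<'E'
from h import *
def blob(mask,uv,minA=20):
    n,l,st,ce=cv2.connectedComponentsWithStats(mask.astype(np.uint8),connectivity=4)
    i=min((j for j in range(1,n) if st[j,4]>=minA),key=lambda j:np.hypot(*(ce[j]-uv)))
    cs,_=cv2.findContours((l==i).astype(np.uint8),cv2.RETR_EXTERNAL,cv2.CHAIN_APPROX_NONE)
    k=max(cs,key=len);return st[i],cv2.fitEllipse(k),cv2.minAreaRect(k)
E
python3 - <<'E'
from m import *
c=cam("top");im=cv2.cvtColor(cv2.imread("pics/top0.png"),cv2.COLOR_BGR2RGB).astype(int)
mn=im.min(2);mx=im.max(2);H=cv2.cvtColor(im.astype(np.uint8),cv2.COLOR_RGB2HSV)
for n,mask,uv,z in [("case",mn>215,(371,197),59),("vial",mn>200,(397,181),60),("cap",(mx<75),(407,207),110),("seat",mn>190,(363,267),14),("tray",(im[...,2]>150)&(mx-mn<60),(302,266),14)]:
    st,e,r=blob(mask,uv);p=ray(c,e[0],z);print(n,st,np.round(e[0],1),np.round(e[1],1),p.round(1))
    if n=="tray":
        b=cv2.boxPoints(r);print([ray(c,q,14).round(1)[:2] for q in b])
# rack corners at plate level (from crop/3)
for uv in [(447,217),(648,303),(517,55),(716,146)]:
    print(ray(c,(195+uv[0]/3-.3,135+uv[1]/3-.3),14).round(1))
E
```

```text
case [362 187  21  21 336] [371.8 197.3] [19.4 20.2] [ 533.6 -368.8   59. ]
vial [392 175  12  13 121] [397.5 181.2] [11.2 12. ] [ 563.8 -419.2   60. ]
cap [401 201  15  14 160] [407.9 207.6] [12.8 14.3] [ 508.2 -427.1  110. ]
seat [350 254  27  27 562] [363.  267.1] [25.8 26. ] [ 399.  -352.4   14. ]
tray [ 267  247   70   39 2581] [301.5 265.9] [42. 83.] [ 403.8 -230.3   14. ]
[array([ 440.3, -161.5]), array([ 441.8, -298.1]), array([ 367.3, -298.8]), array([ 366. , -163.3])]
[ 519.7 -317.    14. ]
[ 459.4 -450.2   14. ]
[ 629.4 -367.4   14. ]
[ 564.5 -500.5   14. ]
```

Request:
drive_tool([
  [87.8,36,-12,-16,-0.15],
  [87.8,72,-24,-32,-0.3],
  [87.8,108,-36,-48,-0.45],
  [87.8,144,-48,-64,-0.6],
  [87.8,180,-60,-80,-0.75],
], grip_force=15)

```text
time_s: 0.65
tcp_pos: [405.0, -496.0, 303.1]
tool_rot: [-0.0, 0.838, 0.545, -0.0]
contact_force: [1.2, 0.1, 0.1]
grip_width: 1.0
gripper_force: 0.0
```

Request:
drive_tool([
  [87.8,22,15,0,0],
  [87.8,44,30,0,0],
  [87.8,66,45,0,0],
  [87.8,75,60,0,0],
  [87.8,75,60,0,0],
])

```text
time_s: 1.15
tcp_pos: [492.0, -452.2, 302.0]
tool_rot: [-0.0, 0.839, 0.544, 0.001]
contact_force: [-0.3, -0.1, 0.8]
grip_width: 0.999
gripper_force: 0.0
```

```bash
cat >> h.py <<'E'
def delta(tgt,yaw_y=None):
    "tool-frame shift to world target, and turn so that tool y has azimuth yaw_y (deg)"
    s=bot.get_state();q=s["tool_rot"];R=Ro.from_quat([q[1],q[2],q[3],q[0]]).as_matrix()
    d=R.T@(np.array(tgt)-s["tcp_pos"]);az=np.degrees(np.arctan2(R[1,1],R[0,1]))
    print("tcp",np.round(s["tcp_pos"],1),"y az",az.round(2),"shift",d.round(1),"turn",None if yaw_y is None else round(-np.radians((yaw_y-az+180)%360-180),3),"tilt",R[:,2].round(3))
E
python3 - <<'E'
from h import *
c,im=snap("wrist","w1.png");delta([508.2,-427.1,300],-24)
for p in ([508.2,-427.1,110],[533.6,-368.8,59],[563.8,-419.2,60]): print(proj(c,p).round(1))
E
```

```text
tcp [ 490.1 -453.6  302.1] y az -24.17 shift [31.6  5.7  2.1] turn -0.003 tilt [-0.001  0.    -1.   ]
[325.5 156.7]
[324.6  97.7]
[364.7 127.2]
```

View pics/w1.png

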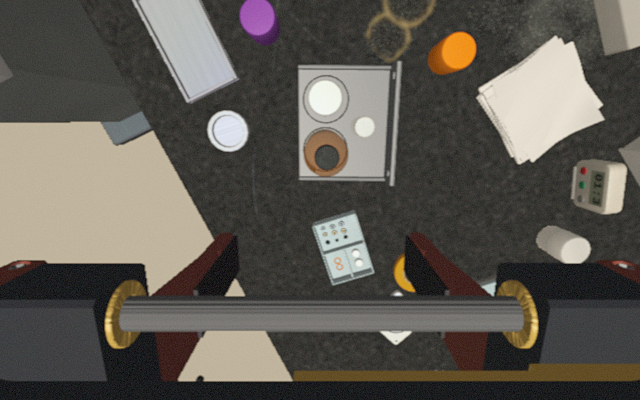

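The wrist view agrees with the top-view fixes: cap at (327,157), case at (325,98), vial at (364,127). I'll refine from this view.

```bash
python3 - <<'E'
from m import *
im=cv2.cvtColor(cv2.imread("pics/w1.png"),cv2.COLOR_BGR2RGB).astype(int);c=cam("wrist")
mn=im.min(2);mx=im.max(2)
for n,mask,uv,z in [("case",mn>215,(325,98),59),("vial",mn>200,(364,127),60),("cap",(mx<75),(327,157),110),("seat",mn>180,(229,131),14)]:
    st,e,r=blob(mask,uv);p=ray(c,e[0],z);print(n,st,np.round(e[0],1),np.round(e[1],1),p.round(1))
for uv in [(298,66),(299,180),(392,66),(389,182)]: print(ray(c,uv,10).round(1))
E
```

```text
case [309  81  32  34 849] [324.6  97.2] [31.2 32.8] [ 531.8 -370.    59. ]
vial [355 118  19  19 279] [364.3 126.6] [17.7 18.2] [ 561.5 -420.2   60. ]
cap [315 145  24  25 313] [327.  156.2] [21.2 23.2] [ 507.8 -428.9  110. ]
seat [ 208  111   40   40 1158] [227.3 130.6] [37.5 40.4] [ 397.  -353.1   14. ]
[ 517.7 -318.3   10. ]
[ 455.7 -453.7   10. ]
[ 628.3 -368.    10. ]
[ 569.8 -508.1   10. ]
```

Request:
drive_tool([
  [87.8,15,3,30,0],
  [87.8,31,6,60,0],
  [87.8,31,6,95,0],
  [87.8,31,6,120,0],
  [87.8,31,6,120,0],
])

```text
time_s: 1.7
tcp_pos: [503.9, -428.0, 178.6]
tool_rot: [-0.003, 0.84, 0.542, -0.002]
contact_force: [0.1, 0.3, -0.1]
grip_width: 1.002
gripper_force: 0.0
```

```bash
python3 -c "
from h import *
delta([508,-428,47],-24)"
```

```text
tcp [ 503.9 -428.   178.6] y az -24.37 shift [  1.6   4.8 131.5] turn -0.006 tilt [-0.007  0.004 -1.   ]
```

Request:
drive_tool([
  [87.8,1,2,30,0],
  [87.8,1,2,60,0],
  [87.8,1,2,85,0],
  [87.8,1,2,90,0],
  [87.8,1,2,90,0],
])

```text
time_s: 2.2
tcp_pos: [509.6, -428.8, 93.4]
tool_rot: [0.0, 0.84, 0.542, -0.0]
contact_force: [-0.2, 0.1, 0.8]
grip_width: 0.994
gripper_force: 0.0
```

```bash
python3 -c "
from h import *
delta([508,-428,47],-24);bot.capture('top');delta([508,-428,47],-24)"
```

```text
tcp [ 509.6 -428.8   93.4] y az -24.32 shift [ 0.1 -1.8 46.4] turn -0.006 tilt [-0.    -0.001 -1.   ]
tcp [ 510.4 -428.9   94.4] y az -24.3 shift [-0.1 -2.7 47.4] turn -0.005 tilt [ 0.001 -0.001 -1.   ]
```

Request:
drive_tool([
  [87.8,0,-2,20,0],
  [87.8,0,-2,38,0],
  [87.8,0,-2,46,0],
  [87.8,0,-2,46,0],
  [87.8,0,-2,46,0],
])

```text
time_s: 2.75
tcp_pos: [509.1, -427.5, 48.1]
tool_rot: [0.001, 0.84, 0.543, 0.0]
contact_force: [0.6, -0.2, 0.5]
grip_width: 1.0
gripper_force: 0.0
```

```bash
python3 - <<'E'
from h import *
delta([508,-428,47],-24);c,im=snap("side","s1.png");delta([508,-428,47],-24)
im=cv2.imread("pics/s1.png")[110:260,280:480];cv2.imwrite("pics/s1c.png",cv2.resize(im,None,fx=3,fy=3))
E
```

```text
tcp [ 509.1 -427.5   48.1] y az -24.25 shift [-1.  -0.8  1.1] turn -0.004 tilt [ 0.002 -0.001 -1.   ]
tcp [ 509.2 -427.5   48.2] y az -24.24 shift [-1.  -0.9  1.2] turn -0.004 tilt [ 0.002 -0.001 -1.   ]
```

View pics/s1c.png

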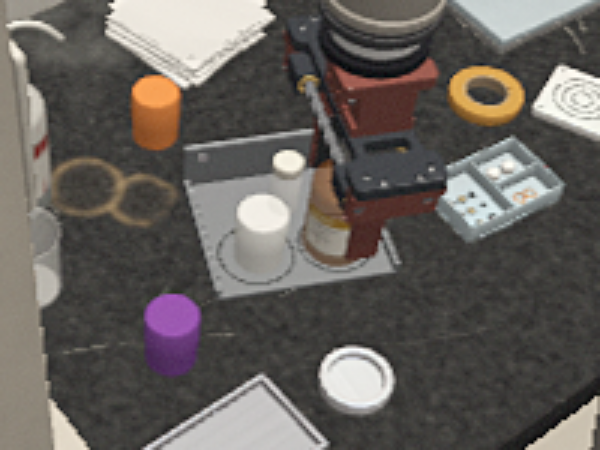

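The fingers straddle the bottle (crop ~(335,215)), and the vial and case are clear. I'll close the gripper.

Request:
drive_tool([
  [45,0,-1,0,0],
  [45,0,-1,0,0],
  [45,0,-1,0,0],
  [45,0,-1,0,0],
  [45,0,-1,0,0],
], grip_force=25)

```text
time_s: 3.3
tcp_pos: [507.8, -426.6, 46.9]
tool_rot: [0.0, 0.84, 0.543, 0.0]
contact_force: [1.3, 0.2, -0.7]
grip_width: 0.599
gripper_force: 25.0
```

Request:
drive_tool([
  [45,0,0,0,0],
  [45,0,0,-10,0],
  [45,0,0,-40,0],
  [45,0,0,-85,0],
  [45,0,0,-100,0],
])

```text
time_s: 3.8
tcp_pos: [509.2, -427.6, 151.6]
tool_rot: [0.003, 0.84, 0.543, 0.001]
contact_force: [-0.2, -0.8, -0.7]
grip_width: 0.598
gripper_force: 25.0
```

```bash
python3 -c "
from h import *
delta([404,-263,200],0)"
```

```text
tcp [ 509.2 -427.6  151.6] y az -24.25 shift [ 106.8 -163.3  -49.6] turn -0.423 tilt [ 0.005 -0.004 -1.   ]
```

Request:
drive_tool([
  [45,20,-30,0,-0.08],
  [45,45,-65,0,-0.17],
  [45,70,-100,0,-0.26],
  [45,90,-135,0,-0.35],
  [45,107,-162,0,-0.42],
])

```text
time_s: 4.3
tcp_pos: [401.4, -260.2, 146.2]
tool_rot: [-0.001, 0.707, 0.708, -0.0]
contact_force: [0.1, -0.2, -1.1]
grip_width: 0.598
gripper_force: 25.0
```

Request:
drive_tool([
  [45,0,0,0,0],
  [45,0,0,20,0],
  [45,0,0,50,0],
  [45,0,0,70,0],
  [45,0,0,70,0],
])

```text
time_s: 4.8
tcp_pos: [402.0, -261.9, 74.4]
tool_rot: [-0.002, 0.708, 0.706, -0.001]
contact_force: [-0.2, -0.6, -1.4]
grip_width: 0.596
gripper_force: 25.0
```

```bash
python3 - <<'E'
from h import *
bot.capture("top");delta([404,-263,45],0);snap("side","s2.png")
im=cv2.imread("pics/s2.png")[150:350,250:480];cv2.imwrite("pics/s2c.png",cv2.resize(im,None,fx=3,fy=3))
E
```

```text
tcp [ 403.  -262.3   75.8] y az -0.22 shift [-0.7  1.1 30.8] turn -0.004 tilt [-0.002  0.001 -1.   ]
```

View pics/s2c.png

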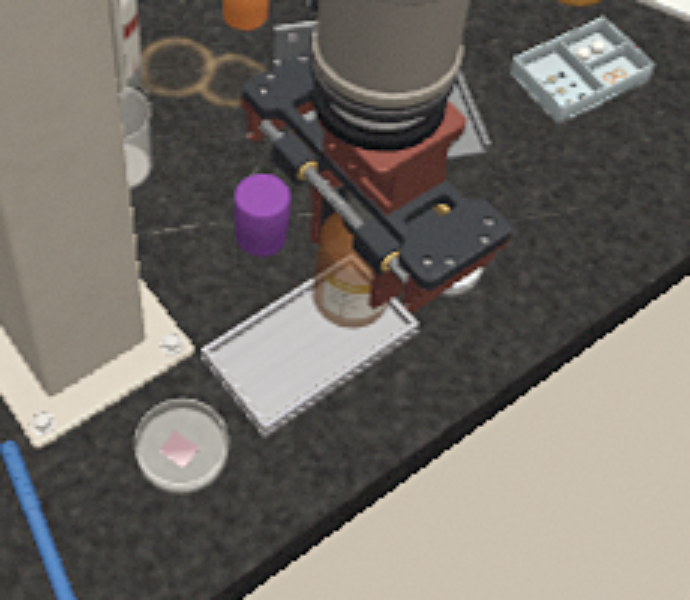

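The bottle hangs upright over the right end of the tray (crop ~(350,290)), and the purple case is clear. Lowering now.

Request:
drive_tool([
  [45,0,1,10,0],
  [45,0,1,20,0],
  [45,0,1,26,0],
  [45,0,1,29,0],
  [45,0,1,31,0],
])

```text
time_s: 5.4
tcp_pos: [404.5, -262.2, 45.3]
tool_rot: [-0.0, 0.708, 0.706, -0.0]
contact_force: [0.5, 0.2, -2.6]
grip_width: 0.594
gripper_force: 25.0
```

Request:
drive_tool([
  [45,0,0,0,0],
  [45,0,0,0,0],
  [45,0,0,0,0],
  [45,0,0,0,0],
  [45,0,0,0,0],
])

```text
time_s: 5.9
tcp_pos: [404.7, -262.4, 45.8]
tool_rot: [0.0, 0.708, 0.706, 0.0]
contact_force: [0.2, -0.5, -2.1]
grip_width: 0.596
gripper_force: 25.0
```

Request:
drive_tool([
  [45,0,0,0.5,0],
  [45,0,0,1,0],
  [45,0,0,1.5,0],
  [45,0,0,1.5,0],
  [45,0,0,1.5,0],
])

```text
time_s: 6.4
tcp_pos: [404.7, -262.5, 44.7]
tool_rot: [0.0, 0.708, 0.706, -0.0]
contact_force: [-0.9, 1.8, 6.2]
grip_width: 0.593
gripper_force: 25.0
```

Request:
drive_tool([
  [60,0,0,0,0],
  [87.8,0,0,0,0],
  [87.8,0,0,0,0],
  [87.8,0,0,0,0],
  [87.8,0,0,0,0],
])

```text
time_s: 6.9
tcp_pos: [404.6, -262.3, 44.1]
tool_rot: [0.0, 0.708, 0.706, 0.0]
contact_force: [0.1, 0.1, -0.8]
grip_width: 0.984
gripper_force: 0.0
```

Request:
drive_tool([
  [87.8,0,0,-20,0],
  [87.8,0,0,-50,0],
  [87.8,0,0,-90,0],
  [87.8,0,0,-130,0],
  [87.8,0,0,-130,0],
])

```text
time_s: 7.4
tcp_pos: [407.7, -263.8, 179.1]
tool_rot: [0.005, 0.708, 0.706, 0.001]
contact_force: [0.5, 0.6, -0.5]
grip_width: 0.997
gripper_force: 0.0
```

Request:
drive_tool([
  [87.8,-21,26,0,0.08],
  [87.8,-42,52,0,0.17],
  [87.8,-63,78,0,0.26],
  [87.8,-84,104,0,0.34],
  [87.8,-107,128,0,0.42],
])

```text
time_s: 7.9
tcp_pos: [533.1, -369.9, 172.9]
tool_rot: [-0.001, 0.841, 0.542, -0.0]
contact_force: [0.7, 0.2, 0.9]
grip_width: 0.999
gripper_force: 0.0
```

```bash
python3 - <<'E'
from m import *
bot.capture("top");bot.capture("top");delta([532.5,-369.4,22],-24)
c,im=snap("wrist","w2.png");im=im.astype(int)
st,e,r=blob(im.min(2)>215,proj(c,[532.5,-369.4,59]));print(st,e,ray(c,e[0],59).round(1))
E
```

```text
tcp [ 534.1 -372.1  172.6] y az -24.42 shift [  1.8  -2.7 150.6] turn -0.007 tilt [ 0.    -0.001 -1.   ]
[ 298  176   43   42 1434] ((319.0506591796875, 196.58755493164062), (41.38481521606445, 42.325679779052734), 85.45172882080078) [ 533.9 -368.1   59. ]
```

View pics/w2.png

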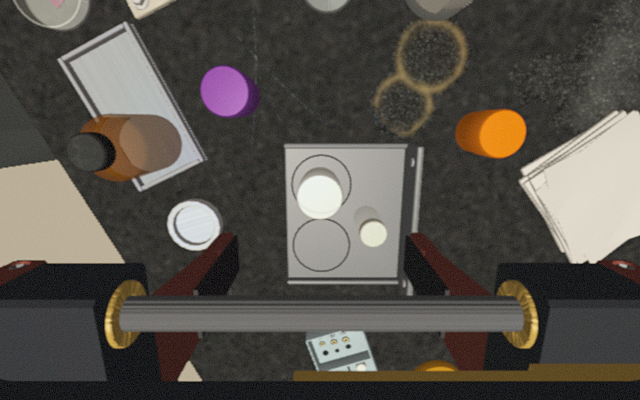

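The bottle stands in the tray (~(125,148)), and the case is centred under the gripper at (319,197). Descending.

Request:
drive_tool([
  [87.8,2,-2,25,0],
  [87.8,2,-2,55,0],
  [87.8,2,-2,85,0],
  [87.8,2,-2,105,0],
  [87.8,2,-2,110,0],
])

```text
time_s: 8.55
tcp_pos: [528.6, -365.1, 61.2]
tool_rot: [-0.003, 0.839, 0.543, -0.001]
contact_force: [0.2, 0.2, -0.4]
grip_width: 0.999
gripper_force: 0.0
```

```bash
python3 -c "
from h import *
bot.capture('top');bot.capture('top');delta([533,-369,22],-24)"
```

```text
tcp [ 530.3 -366.2   63.5] y az -24.19 shift [-1.5  3.7 41.4] turn -0.003 tilt [-0.002  0.001 -1.   ]
```

Request:
drive_tool([
  [87.8,-1,1,15,0],
  [87.8,-1,1,30,0],
  [87.8,-1,1,39,0],
  [87.8,-1,1,40,0],
  [87.8,-1,1,40,0],
])

```text
time_s: 9.15
tcp_pos: [531.6, -368.2, 23.7]
tool_rot: [-0.0, 0.84, 0.543, -0.0]
contact_force: [-0.3, 0.2, -0.1]
grip_width: 1.0
gripper_force: 0.0
```

```bash
python3 -c "
from h import *
bot.capture('top');bot.capture('top');delta([533,-369,22],-24)"
```

```text
tcp [ 532.2 -368.5   24.6] y az -24.23 shift [-0.1  0.9  2.6] turn -0.004 tilt [ 0.001 -0.    -1.   ]
```

Request:
drive_tool([
  [30,0,1,2,0],
  [30,0,1,2,0],
  [30,0,1,2,0],
  [30,0,1,2,0],
  [30,0,1,2,0],
], grip_force=12)

```text
time_s: 9.75
tcp_pos: [532.7, -368.8, 22.3]
tool_rot: [0.0, 0.84, 0.543, 0.0]
contact_force: [-0.4, 0.1, 0.5]
grip_width: 0.584
gripper_force: 0.0
```

Request:
drive_tool([
  [30,0,0,0,0],
  [30,0,0,-10,0],
  [30,0,0,-50,0],
  [30,0,0,-95,0],
  [30,0,0,-130,0],
])

```text
time_s: 10.25
tcp_pos: [533.2, -369.0, 155.4]
tool_rot: [0.001, 0.84, 0.543, 0.001]
contact_force: [0.0, 0.3, -0.2]
grip_width: 0.461
gripper_force: 12.0
```

```bash
python3 -c "
from h import *
delta([404,-205,160],0)"
```

```text
tcp [ 533.2 -369.   155.4] y az -24.24 shift [  96.5 -185.2   -5. ] turn -0.423 tilt [ 0.002 -0.001 -1.   ]
```

Request:
drive_tool([
  [30,19,-37,0,-0.08],
  [30,38,-74,0,-0.17],
  [30,57,-111,0,-0.26],
  [30,77,-148,0,-0.34],
  [30,96,-185,0,-0.42],
])

```text
time_s: 10.75
tcp_pos: [402.4, -204.1, 152.8]
tool_rot: [0.001, 0.707, 0.707, -0.0]
contact_force: [-0.4, 0.2, 0.5]
grip_width: 0.462
gripper_force: 12.0
```

Request:
drive_tool([
  [30,0,0,0,0],
  [30,0,0,25,0],
  [30,0,0,55,0],
  [30,0,0,85,0],
  [30,0,0,95,0],
])

```text
time_s: 11.25
tcp_pos: [402.6, -205.3, 55.5]
tool_rot: [-0.001, 0.708, 0.706, -0.001]
contact_force: [-0.5, 0.6, 0.4]
grip_width: 0.467
gripper_force: 12.0
```

```bash
python3 - <<'E'
from h import *
bot.capture("top");bot.capture("top");delta([404,-205,22],0);snap("side","s3.png")
im=cv2.imread("pics/s3.png")[150:350,250:480];cv2.imwrite("pics/s3c.png",cv2.resize(im,None,fx=3,fy=3))
E
```

```text
tcp [ 403.1 -205.3   56.5] y az -0.19 shift [ 0.3  1.  34.5] turn -0.003 tilt [-0.002  0.001 -1.   ]
```

View pics/s3c.png

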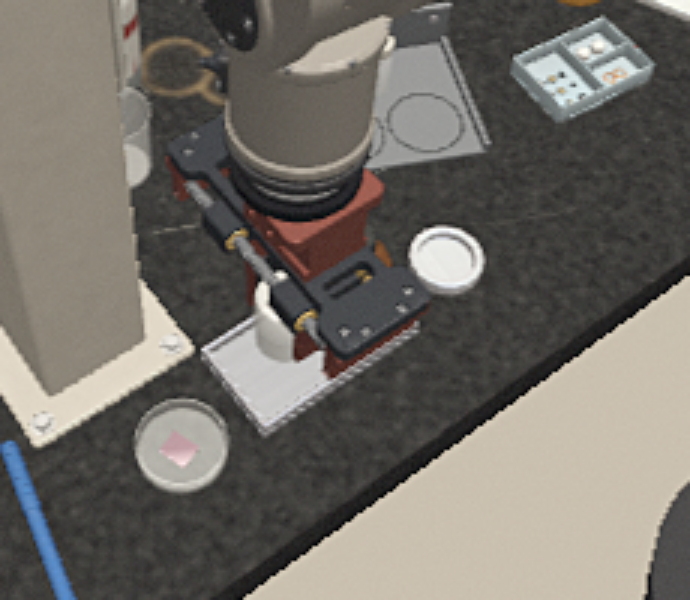

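The case is upright over the tray's free part (crop ~(275,330)) with the post clear. Lowering to contact.

Request:
drive_tool([
  [30,0,1,12,0],
  [30,0,1,22,0],
  [30,0,1,28,0],
  [30,0,1,30,0],
  [30,0,1,30,0],
])

```text
time_s: 11.9
tcp_pos: [404.3, -205.2, 26.9]
tool_rot: [-0.0, 0.708, 0.706, -0.0]
contact_force: [0.3, -0.2, 0.2]
grip_width: 0.464
gripper_force: 12.0
```

Request:
drive_tool([
  [30,0,0,0.5,0],
  [30,0,0,1,0],
  [30,0,0,1.5,0],
  [30,0,0,2,0],
  [30,0,0,2,0],
])

```text
time_s: 12.4
tcp_pos: [404.4, -205.3, 25.2]
tool_rot: [0.0, 0.708, 0.706, 0.0]
contact_force: [-1.2, 0.2, -0.5]
grip_width: 0.465
gripper_force: 12.0
```

Request:
drive_tool([
  [30,0,0,0.5,0],
  [30,0,0,1,0],
  [30,0,0,1.5,0],
  [30,0,0,1.5,0],
  [30,0,0,1.5,0],
])

```text
time_s: 12.9
tcp_pos: [404.4, -205.3, 23.6]
tool_rot: [-0.0, 0.708, 0.706, -0.0]
contact_force: [0.1, 0.5, 0.2]
grip_width: 0.464
gripper_force: 12.0
```

Request:
drive_tool([
  [30,0,0,0.5,0],
  [30,0,0,1,0],
  [30,0,0,1.5,0],
  [30,0,0,1.5,0],
  [30,0,0,1.5,0],
])

```text
time_s: 13.4
tcp_pos: [404.4, -205.3, 22.2]
tool_rot: [0.0, 0.708, 0.706, -0.0]
contact_force: [0.5, 0.5, -0.8]
grip_width: 0.464
gripper_force: 12.0
```

Request:
drive_tool([
  [30,0,0,0.5,0],
  [30,0,0,1,0],
  [30,0,0,1,0],
  [30,0,0,1,0],
  [30,0,0,1,0],
])

```text
time_s: 13.9
tcp_pos: [404.4, -205.3, 21.2]
tool_rot: [-0.0, 0.708, 0.706, -0.0]
contact_force: [1.2, 0.5, -1.2]
grip_width: 0.464
gripper_force: 12.0
```

Request:
drive_tool([
  [30,0,0,0.5,0],
  [30,0,0,1,0],
  [30,0,0,1,0],
  [30,0,0,1,0],
  [30,0,0,1,0],
])

```text
time_s: 14.4
tcp_pos: [404.4, -205.4, 20.8]
tool_rot: [0.0, 0.708, 0.706, -0.0]
contact_force: [-2.0, 1.4, 10.6]
grip_width: 0.461
gripper_force: 12.0
```

Request:
drive_tool([
  [60,0,0,-0.5,0],
  [87.8,0,0,-0.5,0],
  [87.8,0,0,-0.5,0],
  [87.8,0,0,-0.5,0],
  [87.8,0,0,-0.5,0],
])

```text
time_s: 14.9
tcp_pos: [404.4, -205.3, 20.6]
tool_rot: [-0.0, 0.708, 0.706, -0.0]
contact_force: [-0.3, 0.9, 0.2]
grip_width: 0.877
gripper_force: 0.0
```

Request:
drive_tool([
  [87.8,0,0,-10,0],
  [87.8,0,0,-40,0],
  [87.8,0,0,-85,0],
  [87.8,0,0,-130,0],
  [87.8,0,0,-150,0],
])

```text
time_s: 15.4
tcp_pos: [406.1, -205.7, 175.0]
tool_rot: [0.003, 0.708, 0.706, 0.001]
contact_force: [-0.2, -1.3, -0.3]
grip_width: 0.995
gripper_force: 0.0
```

Request:
drive_tool([
  [87.8,-23,17,0,-0.12],
  [87.8,-46,34,0,-0.24],
  [87.8,-69,51,0,-0.36],
  [87.8,-92,68,0,-0.48],
  [87.8,-115,85,0,-0.6],
])

```text
time_s: 15.9
tcp_pos: [489.5, -321.4, 171.5]
tool_rot: [0.0, 0.466, 0.885, 0.0]
contact_force: [0.3, 0.2, 0.2]
grip_width: 1.003
gripper_force: 0.0
```

```bash
python3 -c "
from h import *
delta([562.5,-419.7,170],66)"
```

```text
tcp [ 489.5 -321.4  171.5] y az 34.49 shift [-122.3    4.5    1.5] turn -0.55 tilt [ 0. -0. -1.]
```

Request:
drive_tool([
  [87.8,-25,1,0,-0.12],
  [87.8,-50,2,0,-0.24],
  [87.8,-75,3,0,-0.36],
  [87.8,-100,4,0,-0.48],
  [87.8,-122,4.5,0,-0.55],
])

```text
time_s: 16.4
tcp_pos: [561.6, -420.0, 171.2]
tool_rot: [0.0, 0.208, 0.978, 0.0]
contact_force: [-0.3, -0.1, 0.6]
grip_width: 1.001
gripper_force: 0.0
```

```bash
python3 - <<'E'
from m import *
bot.capture("top");bot.capture("top")
c,im=snap("wrist","w3.png");im=im.astype(int);p=proj(c,[562.5,-419.7,60]);print(p)
st,e,r=blob(im.min(2)>190,p);print(st,e,ray(c,e[0],60).round(1))
delta([562.5,-419.7,21],66)
E
```

```text
[323.33482276 201.7713616 ]
[312 190  27  26 561] ((325.12646484375, 202.37655639648438), (25.272308349609375, 26.422788619995117), 93.16901397705078) [ 563.6 -418.5   60. ]
tcp [ 561.1 -419.6  170.6] y az 65.57 shift [ -1.3   0.4 149.6] turn -0.007 tilt [ 0.     0.001 -1.   ]
```

View pics/w3.png

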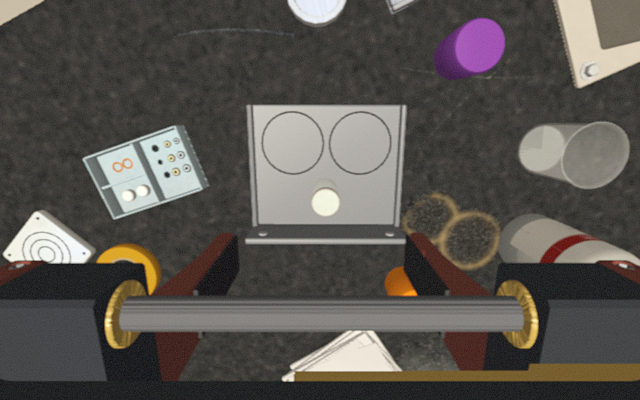

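Only the vial is left on the rack (cap at (325,202)), and the way is clear. Descending on it.

Request:
drive_tool([
  [70,-1.5,1,25,0],
  [70,-1.5,1,55,0],
  [70,-1.5,1,90,0],
  [70,-1.5,1,120,0],
  [70,-1.5,1,125,0],
])

```text
time_s: 17.05
tcp_pos: [560.1, -416.1, 42.3]
tool_rot: [-0.003, 0.21, 0.978, 0.001]
contact_force: [-1.1, 1.1, 0.9]
grip_width: 0.791
gripper_force: 0.0
```

Request:
drive_tool([
  [60,0,0,5,0],
  [60,0,0,12,0],
  [60,0,0,18,0],
  [60,0,0,22,0],
  [60,0,0,22,0],
])

```text
time_s: 17.55
tcp_pos: [563.0, -418.6, 23.5]
tool_rot: [-0.0, 0.21, 0.978, -0.0]
contact_force: [0.7, -0.7, -0.2]
grip_width: 0.683
gripper_force: 0.0
```

```bash
python3 -c "
from h import *
bot.capture('top');bot.capture('top');delta([563,-419,21],66)"
```

```text
tcp [ 563.3 -418.7   24. ] y az 65.71 shift [ 0.2 -0.4  3. ] turn -0.005 tilt [ 0. -0. -1.]
```

Request:
drive_tool([
  [15,0,0,2,0],
  [15,0,0,2,0],
  [15,0,0,2,0],
  [15,0,0,2,0],
  [15,0,0,2,0],
], grip_force=10)

```text
time_s: 18.15
tcp_pos: [563.2, -418.7, 21.7]
tool_rot: [0.0, 0.21, 0.978, -0.0]
contact_force: [0.2, 0.5, -0.0]
grip_width: 0.282
gripper_force: 10.0
```

Request:
drive_tool([
  [15,0,0,0,0],
  [15,0,0,0,0],
  [15,0,0,0,0],
  [15,0,0,0,0],
  [15,0,0,0,0],
])

```text
time_s: 18.65
tcp_pos: [563.2, -418.7, 21.7]
tool_rot: [0.0, 0.21, 0.978, -0.0]
contact_force: [-0.1, -0.4, -0.1]
grip_width: 0.281
gripper_force: 10.0
```

Request:
drive_tool([
  [15,0,0,-10,0],
  [15,0,0,-35,0],
  [15,0,0,-75,0],
  [15,0,0,-110,0],
  [15,0,0,-120,0],
])

```text
time_s: 19.15
tcp_pos: [565.5, -419.6, 147.0]
tool_rot: [0.003, 0.21, 0.978, -0.001]
contact_force: [0.8, -0.5, 0.0]
grip_width: 0.277
gripper_force: 10.0
```

```bash
python3 -c "
from h import *
delta([398,-352.8,140],0)"
```

```text
tcp [ 565.5 -419.6  147. ] y az 65.71 shift [180.2  -8.    5.8] turn 1.147 tilt [ 0.006 -0.004 -1.   ]
```

Request:
drive_tool([
  [15,36,-1,0,0.12],
  [15,72,-3,0,0.24],
  [15,108,-5,0,0.36],
  [15,144,-7,0,0.48],
  [15,178,-8,0,0.6],
])

```text
time_s: 19.65
tcp_pos: [395.5, -352.0, 141.2]
tool_rot: [-0.001, 0.492, 0.87, -0.0]
contact_force: [0.8, -0.0, 0.2]
grip_width: 0.278
gripper_force: 10.0
```

Request:
drive_tool([
  [15,0,0,0,0.12],
  [15,0,0,10,0.24],
  [15,0,0,30,0.36],
  [15,0,0,50,0.48],
  [15,0,0,65,0.55],
])

```text
time_s: 20.15
tcp_pos: [396.8, -352.2, 75.4]
tool_rot: [-0.001, 0.71, 0.705, -0.0]
contact_force: [-0.0, -0.4, -0.8]
grip_width: 0.28
gripper_force: 10.0
```

```bash
python3 - <<'E'
from m import *
bot.capture("top");bot.capture("top")
delta([398,-352.8,21],0)
c,im=snap("wrist","w4.png");snap("side","s4.png")
im=cv2.imread("pics/s4.png")[150:350,250:480];cv2.imwrite("pics/s4c.png",cv2.resize(im,None,fx=3,fy=3))
E
```

```text
tcp [ 396.1 -351.4   74.6] y az -0.17 shift [-1.5  2.1 53.6] turn -0.003 tilt [-0.004  0.003 -1.   ]
```

View pics/w4.png

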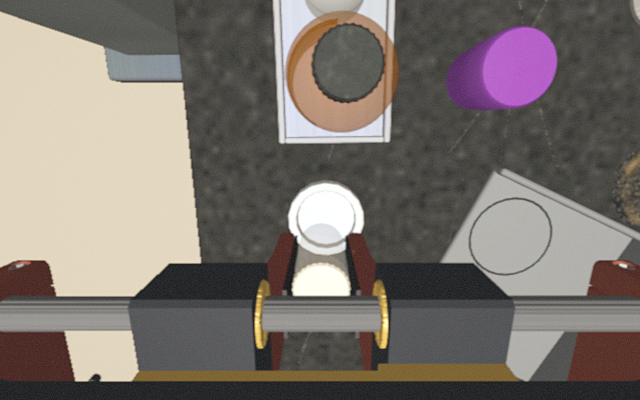

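View pics/s4c.png

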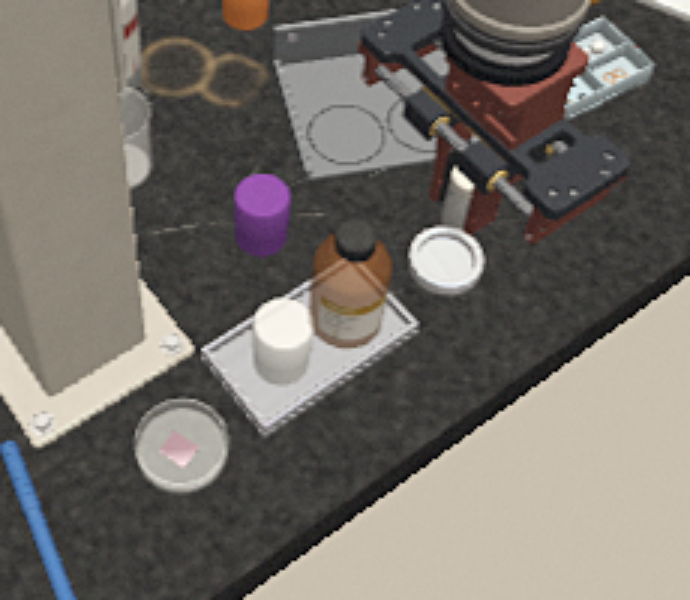

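The vial is held upright above the seat (seat at (326,217) in the wrist view), and both parts stand in the tray. I'll check the seat's position from here.

```bash
python3 - <<'E'
from m import *
c=cam("wrist");im=cv2.cvtColor(cv2.imread("pics/w4.png"),cv2.COLOR_BGR2RGB).astype(int)
for uv in[(289,217),(364,217),(326,182),(326,253)]: print(ray(c,uv,14).round(1))
delta([398,-352.8,21],0)
E
```

```text
[ 374.2 -351.8   14. ]
[ 427.9 -351.9   14. ]
[ 400.7 -326.4   14. ]
[ 400.8 -379.5   14. ]
tcp [ 397.5 -352.5   76.6] y az -0.04 shift [-0.4  0.6 55.6] turn -0.001 tilt [-0.001  0.001 -1.   ]
```

Request:
drive_tool([
  [15,0,1.5,12,0],
  [15,0,1.5,25,0],
  [15,0,1.5,38,0],
  [15,0,1.5,47,0],
  [15,0,1.5,52,0],
])

```text
time_s: 20.85
tcp_pos: [398.5, -352.3, 23.3]
tool_rot: [-0.001, 0.708, 0.706, -0.0]
contact_force: [-1.0, -0.8, 0.8]
grip_width: 0.279
gripper_force: 10.0
```

Request:
drive_tool([
  [15,0,0,0,0],
  [15,0,0,0.5,0],
  [15,0,0,1,0],
  [15,0,0,1.5,0],
  [15,0,0,1.5,0],
])

```text
time_s: 21.35
tcp_pos: [399.2, -352.9, 23.4]
tool_rot: [0.0, 0.708, 0.706, 0.0]
contact_force: [-0.3, 0.2, -0.7]
grip_width: 0.28
gripper_force: 10.0
```

Request:
drive_tool([
  [15,0,0,0.5,0],
  [15,0,0,1,0],
  [15,0,0,1,0],
  [15,0,0,1,0],
  [15,0,0,1,0],
])

```text
time_s: 21.85
tcp_pos: [399.1, -352.7, 22.2]
tool_rot: [0.0, 0.708, 0.706, 0.0]
contact_force: [0.0, -1.6, -0.6]
grip_width: 0.286
gripper_force: 10.0
```

Request:
drive_tool([
  [15,0,0,0.5,0],
  [15,0,0,0.8,0],
  [15,0,0,0.8,0],
  [15,0,0,0.8,0],
  [15,0,0,0.8,0],
])

```text
time_s: 22.35
tcp_pos: [399.2, -352.8, 21.6]
tool_rot: [0.0, 0.708, 0.706, -0.0]
contact_force: [-1.7, 0.2, 5.9]
grip_width: 0.281
gripper_force: 10.0
```

Request:
drive_tool([
  [50,0,0,-0.3,0],
  [50,0,0,-0.3,0],
  [50,0,0,-0.3,0],
  [50,0,0,-0.3,0],
  [50,0,0,-0.3,0],
])

```text
time_s: 22.85
tcp_pos: [399.1, -352.7, 21.5]
tool_rot: [-0.0, 0.708, 0.706, 0.0]
contact_force: [0.2, -0.5, -0.1]
grip_width: 0.567
gripper_force: 0.0
```

Request:
drive_tool([
  [60,0,0,-8,0],
  [87.8,0,0,-35,0],
  [87.8,0,0,-75,0],
  [87.8,0,0,-115,0],
  [87.8,0,0,-150,0],
])

```text
time_s: 23.35
tcp_pos: [399.3, -352.7, 174.2]
tool_rot: [0.001, 0.708, 0.706, 0.0]
contact_force: [0.2, -0.3, -0.1]
grip_width: 0.978
gripper_force: 0.0
```

Request:
drive_tool([
  [87.8,20,1,0,0],
  [87.8,45,3,0,0],
  [87.8,70,4,0,0],
  [87.8,90,5,0,0],
  [87.8,90,5,0,0],
])

```text
time_s: 23.85
tcp_pos: [404.8, -260.2, 172.3]
tool_rot: [0.0, 0.707, 0.707, 0.0]
contact_force: [-0.3, -0.2, -0.7]
grip_width: 1.003
gripper_force: 0.0
```

```bash
python3 - <<'E'
from m import *
bot.capture("top");bot.capture("top")
delta([404.5,-262.4,45],0)
c,im=snap("wrist","w5.png")
E
```

```text
tcp [ 404.5 -263.2  172.2] y az -0.14 shift [  0.9  -0.  127.2] turn -0.002 tilt [ 0.001 -0.001 -1.   ]
```

View pics/w5.png

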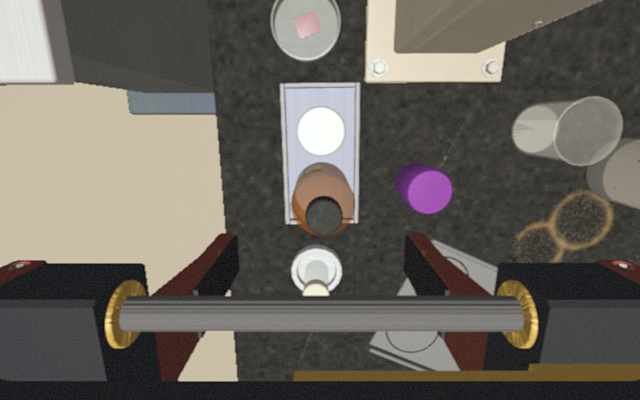

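The vial stands in the seat (~(316,275)) and the bottle and case are in the tray. Next I'll fetch the bottle.

Request:
drive_tool([
  [87.8,0.5,0,25,0],
  [87.8,0.5,0,55,0],
  [87.8,0.5,0,90,0],
  [87.8,0.5,0,105,0],
  [87.8,0.5,0,105,0],
])

```text
time_s: 24.5
tcp_pos: [402.7, -262.7, 64.6]
tool_rot: [-0.002, 0.709, 0.705, -0.001]
contact_force: [-0.3, -0.1, -0.1]
grip_width: 0.998
gripper_force: 0.0
```

Request:
drive_tool([
  [87.8,0,0,10,0],
  [87.8,0,0,17,0],
  [87.8,0,0,22,0],
  [87.8,0,0,22,0],
  [87.8,0,0,22,0],
])

```text
time_s: 25.0
tcp_pos: [404.6, -262.4, 44.9]
tool_rot: [0.0, 0.708, 0.706, 0.0]
contact_force: [-0.3, -0.7, -0.0]
grip_width: 0.996
gripper_force: 0.0
```

```bash
python3 -c "
from h import *
delta([404.5,-262.4,45],0)"
```

```text
tcp [ 404.6 -262.4   44.9] y az -0.17 shift [-0.  -0.1 -0.1] turn -0.003 tilt [ 0. -0. -1.]
```

Request:
drive_tool([
  [45,0,0,0,0],
  [45,0,0,0,0],
  [45,0,0,0,0],
  [45,0,0,0,0],
  [45,0,0,0,0],
], grip_force=25)

```text
time_s: 25.5
tcp_pos: [404.6, -262.3, 44.8]
tool_rot: [0.0, 0.708, 0.706, 0.0]
contact_force: [0.4, 1.2, -0.5]
grip_width: 0.595
gripper_force: 25.0
```

Request:
drive_tool([
  [45,0,0,0,0],
  [45,0,0,0,0],
  [45,0,0,0,0],
  [45,0,0,-5,0],
  [45,0,0,-15,0],
])

```text
time_s: 26.0
tcp_pos: [403.3, -261.7, 59.4]
tool_rot: [-0.001, 0.708, 0.706, -0.0]
contact_force: [-0.1, 0.9, -2.7]
grip_width: 0.589
gripper_force: 25.0
```

Request:
drive_tool([
  [45,0,0,-20,0],
  [45,0,0,-50,0],
  [45,0,0,-80,0],
  [45,0,0,-90,0],
  [45,0,0,-90,0],
])

```text
time_s: 26.5
tcp_pos: [405.0, -262.8, 151.1]
tool_rot: [0.002, 0.708, 0.706, 0.0]
contact_force: [-0.1, 0.1, -2.7]
grip_width: 0.599
gripper_force: 25.0
```

```bash
python3 -c "
from h import *
delta([508.3,-427.1,150],-24.2)"
```

```text
tcp [ 405.  -262.8  151.1] y az -0.19 shift [-164.   103.8    1.6] turn 0.419 tilt [ 0.003 -0.002 -1.   ]
```

Request:
drive_tool([
  [45,-30,19,0,0.08],
  [45,-65,41,0,0.17],
  [45,-100,63,0,0.26],
  [45,-135,85,0,0.34],
  [45,-164,104,0,0.42],
])

```text
time_s: 27.0
tcp_pos: [507.5, -428.0, 147.1]
tool_rot: [-0.001, 0.841, 0.541, -0.001]
contact_force: [1.4, 0.1, -1.0]
grip_width: 0.593
gripper_force: 25.0
```

Request:
drive_tool([
  [45,0,0,0,0],
  [45,0,0,20,0],
  [45,0,0,45,0],
  [45,0,0,65,0],
  [45,0,0,70,0],
])

```text
time_s: 27.5
tcp_pos: [505.1, -424.0, 75.4]
tool_rot: [-0.004, 0.839, 0.543, -0.001]
contact_force: [-0.8, -0.0, -1.3]
grip_width: 0.591
gripper_force: 25.0
```

Request:
drive_tool([
  [45,0,0,0,0],
  [45,0,0,5,0],
  [45,0,0,8,0],
  [45,0,0,10,0],
  [45,0,0,10,0],
])

```text
time_s: 28.0
tcp_pos: [507.9, -426.6, 69.8]
tool_rot: [0.0, 0.84, 0.543, 0.0]
contact_force: [0.2, 0.1, -1.8]
grip_width: 0.595
gripper_force: 25.0
```

```bash
python3 -c "
from h import *
bot.capture('top');bot.capture('top');delta([508.3,-427.1,46.7],-24.2)"
```

```text
tcp [ 508.  -426.7   70. ] y az -24.24 shift [-0.3  0.4 23.3] turn -0.001 tilt [ 0. -0. -1.]
```

Request:
drive_tool([
  [45,-0.3,0.3,8,0],
  [45,-0.3,0.3,15,0],
  [45,-0.3,0.3,20,0],
  [45,-0.3,0.3,21,0],
  [45,-0.3,0.3,21,0],
])

```text
time_s: 28.6
tcp_pos: [507.9, -426.8, 48.2]
tool_rot: [-0.0, 0.84, 0.543, -0.0]
contact_force: [-0.7, -0.2, -1.7]
grip_width: 0.593
gripper_force: 25.0
```

Request:
drive_tool([
  [45,0,0,0.5,0],
  [45,0,0,1,0],
  [45,0,0,1.5,0],
  [45,0,0,2,0],
  [45,0,0,2,0],
])

```text
time_s: 29.1
tcp_pos: [508.1, -427.0, 46.9]
tool_rot: [0.0, 0.84, 0.543, 0.0]
contact_force: [0.2, -0.1, -0.3]
grip_width: 0.602
gripper_force: 25.0
```

```bash
python3 -c "
from h import *
delta([508.3,-427.1,46.7],-24.2)"
```

```text
tcp [ 508.1 -427.    46.9] y az -24.24 shift [0.  0.2 0.2] turn -0.001 tilt [ 0. -0. -1.]
```

Request:
drive_tool([
  [45,0,0,0.5,0],
  [45,0,0,0.5,0],
  [60,0,0,0.5,0],
  [87.8,0,0,0.5,0],
  [87.8,0,0,0.5,0],
])

```text
time_s: 29.6
tcp_pos: [508.1, -427.0, 46.0]
tool_rot: [0.0, 0.84, 0.543, 0.0]
contact_force: [0.6, 0.4, -0.0]
grip_width: 0.827
gripper_force: 0.0
```

Request:
drive_tool([
  [87.8,0,0,0,0],
  [87.8,0,0,0,0],
  [87.8,0,0,-20,0],
  [87.8,0,0,-60,0],
  [87.8,0,0,-100,0],
])

```text
time_s: 30.1
tcp_pos: [507.5, -426.5, 146.5]
tool_rot: [-0.001, 0.84, 0.543, -0.0]
contact_force: [0.8, 0.4, -0.1]
grip_width: 0.998
gripper_force: 0.0
```

Request:
drive_tool([
  [87.8,0,0,-30,0],
  [87.8,20,-23,-30,-0.06],
  [87.8,50,-58,-30,-0.14],
  [87.8,80,-93,-30,-0.22],
  [87.8,100,-116,-30,-0.28],
])

```text
time_s: 30.6
tcp_pos: [441.9, -285.4, 176.1]
tool_rot: [-0.0, 0.754, 0.657, -0.0]
contact_force: [0.4, -0.9, -0.1]
grip_width: 1.0
gripper_force: 0.0
```

```bash
python3 -c "
from h import *
delta([404.4,-205.3,150],-0.1)"
```

```text
tcp [ 441.9 -285.4  176.1] y az -7.93 shift [ 74.1 -48.2  26.2] turn -0.137 tilt [-0.001  0.    -1.   ]
```

Request:
drive_tool([
  [87.8,25,-16,0,-0.05],
  [87.8,50,-32,5,-0.1],
  [87.8,74,-48,15,-0.137],
  [87.8,74,-48,20,-0.137],
  [87.8,74,-48,26,-0.137],
])

```text
time_s: 31.1
tcp_pos: [406.6, -208.2, 150.3]
tool_rot: [0.001, 0.709, 0.705, 0.0]
contact_force: [0.2, -0.3, -0.4]
grip_width: 0.997
gripper_force: 0.0
```

Request:
drive_tool([
  [87.8,0,0,20,0],
  [87.8,0,0,50,0],
  [87.8,0,0,80,0],
  [87.8,0,0,100,0],
  [87.8,0,0,100,0],
])

```text
time_s: 31.6
tcp_pos: [405.2, -208.4, 47.8]
tool_rot: [-0.002, 0.71, 0.704, -0.001]
contact_force: [-0.4, 0.3, 0.4]
grip_width: 1.003
gripper_force: 0.0
```

```bash
python3 -c "
from h import *
bot.capture('top');bot.capture('top');delta([404.4,-205.3,20.8],-0.15)"
```

```text
tcp [ 406.9 -208.7   50.2] y az -0.41 shift [ 3.4 -2.5 29.4] turn -0.004 tilt [-0.  0. -1.]
```

Request:
drive_tool([
  [87.8,3.4,-2.5,3,-0.004],
  [87.8,3.4,-2.5,12,-0.004],
  [87.8,3.4,-2.5,22,-0.004],
  [87.8,3.4,-2.5,29,-0.004],
  [87.8,3.4,-2.5,29,-0.004],
])

```text
time_s: 32.2
tcp_pos: [403.2, -204.3, 20.1]
tool_rot: [-0.001, 0.708, 0.706, -0.0]
contact_force: [-0.3, -0.6, 0.8]
grip_width: 0.999
gripper_force: 0.0
```

```bash
python3 -c "
from h import *
bot.capture('top');bot.capture('top');delta([404.4,-205.3,20.8],-0.15)"
```

```text
tcp [ 403.8 -204.6   20.9] y az -0.11 shift [-0.7  0.6  0.1] turn 0.001 tilt [-0.001  0.    -1.   ]
```

Request:
drive_tool([
  [30,-0.5,0,0,0],
  [30,-0.5,0,0,0],
  [30,-0.5,0,0,0],
  [30,-0.5,0,0,0],
  [30,-0.5,0,0,0],
], grip_force=12)

```text
time_s: 32.8
tcp_pos: [403.9, -205.2, 21.3]
tool_rot: [0.0, 0.708, 0.706, 0.0]
contact_force: [0.3, -0.1, -0.7]
grip_width: 0.587
gripper_force: 0.0
```

Request:
drive_tool([
  [30,0,0,0,0],
  [30,0,0,0,0],
  [30,0,0,0,0],
  [30,0,0,0,0],
  [30,0,0,0,0],
])

```text
time_s: 33.3
tcp_pos: [403.9, -205.2, 21.2]
tool_rot: [0.0, 0.708, 0.706, 0.0]
contact_force: [-0.3, 0.1, 1.3]
grip_width: 0.464
gripper_force: 12.0
```

```bash
python3 -c "
from h import *
delta([533,-368.9,150],-24.2)"
```

```text
tcp [ 403.9 -205.2   21.2] y az -0.12 shift [-163.5  129.4 -128.7] turn 0.42 tilt [ 0. -0. -1.]
```

Request:
drive_tool([
  [30,0,0,-10,0],
  [30,0,0,-40,0],
  [30,0,0,-80,0],
  [30,0,0,-115,0],
  [30,0,0,-129,0],
])

```text
time_s: 33.8
tcp_pos: [405.4, -205.6, 153.9]
tool_rot: [0.002, 0.708, 0.706, 0.001]
contact_force: [0.1, -0.0, -0.1]
grip_width: 0.466
gripper_force: 12.0
```

Request:
drive_tool([
  [30,-30,24,0,0.08],
  [30,-65,51,0,0.17],
  [30,-100,79,0,0.26],
  [30,-134,106,0,0.34],
  [30,-163.5,129.4,0,0.42],
])

```text
time_s: 34.3
tcp_pos: [533.8, -370.6, 150.8]
tool_rot: [0.0, 0.841, 0.542, 0.0]
contact_force: [0.8, 0.8, -0.5]
grip_width: 0.467
gripper_force: 12.0
```

Request:
drive_tool([
  [30,0,0,0,0],
  [30,0,0,25,0],
  [30,0,0,55,0],
  [30,0,0,85,0],
  [30,0,0,95,0],
])

```text
time_s: 34.8
tcp_pos: [530.5, -366.9, 52.6]
tool_rot: [-0.003, 0.839, 0.544, -0.001]
contact_force: [-0.6, 0.0, 0.3]
grip_width: 0.465
gripper_force: 12.0
```

Request:
drive_tool([
  [30,0,0,2,0],
  [30,0,0,6,0],
  [30,0,0,10,0],
  [30,0,0,10,0],
  [30,0,0,10,0],
])

```text
time_s: 35.3
tcp_pos: [533.3, -369.1, 45.9]
tool_rot: [0.0, 0.84, 0.543, 0.0]
contact_force: [0.6, -0.1, -0.7]
grip_width: 0.466
gripper_force: 12.0
```

```bash
python3 -c "
from h import *
bot.capture('top');bot.capture('top');delta([533,-368.9,23.2],-24.2)"
```

```text
tcp [ 533.2 -369.1   45.7] y az -24.18 shift [ 0.1 -0.3 22.5] turn 0.0 tilt [ 0.001 -0.    -1.   ]
```

Request:
drive_tool([
  [30,0,-0.2,8,0],
  [30,0,-0.2,15,0],
  [30,0,-0.2,20,0],
  [30,0,-0.2,21,0],
  [30,0,-0.2,21,0],
])

```text
time_s: 35.9
tcp_pos: [532.6, -368.7, 23.8]
tool_rot: [-0.0, 0.839, 0.543, -0.0]
contact_force: [0.4, -1.0, -0.2]
grip_width: 0.463
gripper_force: 12.0
```

Request:
drive_tool([
  [30,0,0,0.5,0],
  [30,0,0,1,0],
  [30,0,0,1,0],
  [30,0,0,1,0],
  [30,0,0,1,0],
])

```text
time_s: 36.4
tcp_pos: [532.9, -368.9, 23.3]
tool_rot: [0.0, 0.84, 0.543, 0.0]
contact_force: [0.6, -0.7, 0.2]
grip_width: 0.468
gripper_force: 12.0
```

Request:
drive_tool([
  [30,0,0,0.5,0],
  [30,0,0,0.8,0],
  [30,0,0,0.8,0],
  [30,0,0,0.8,0],
  [30,0,0,0.8,0],
])

```text
time_s: 36.9
tcp_pos: [532.9, -368.9, 23.2]
tool_rot: [0.0, 0.84, 0.543, -0.0]
contact_force: [-1.9, 1.8, 7.1]
grip_width: 0.464
gripper_force: 12.0
```

Contact at the expected height. I'll release, lift and retreat to the front right so the cameras see everything.

Request:
drive_tool([
  [60,0,0,-0.5,0],
  [87.8,0,0,-0.5,0],
  [87.8,0,0,-0.5,0],
  [87.8,0,0,-0.5,0],
  [87.8,0,0,-0.5,0],
])

```text
time_s: 37.4
tcp_pos: [532.7, -368.8, 22.7]
tool_rot: [-0.0, 0.84, 0.543, -0.0]
contact_force: [0.5, -0.2, -0.2]
grip_width: 0.885
gripper_force: 0.0
```

Request:
drive_tool([
  [87.8,0,0,0,0],
  [87.8,0,0,-25,0],
  [87.8,0,0,-65,0],
  [87.8,0,0,-110,0],
  [87.8,0,0,-150,0],
])

```text
time_s: 37.9
tcp_pos: [532.8, -368.8, 174.9]
tool_rot: [0.0, 0.84, 0.543, 0.0]
contact_force: [0.9, -1.1, -0.5]
grip_width: 1.0
gripper_force: 0.0
```

Request:
drive_tool([
  [87.8,-40,0,-20,0],
  [87.8,-80,0,-40,0],
  [87.8,-120,0,-60,0],
  [87.8,-160,0,-80,0],
  [87.8,-200,0,-100,0],
])

```text
time_s: 38.4
tcp_pos: [449.9, -552.5, 273.8]
tool_rot: [0.0, 0.84, 0.543, 0.0]
contact_force: [1.1, -0.2, -0.7]
grip_width: 1.002
gripper_force: 0.0
```

Request:
drive_tool([
  [87.8,-20,-30,0,0],
  [87.8,-40,-60,0,0],
  [87.8,-55,-90,0,0],
  [87.8,-70,-110,0,0],
  [87.8,-70,-110,0,0],
])

```text
time_s: 38.9
tcp_pos: [316.7, -572.0, 273.1]
tool_rot: [-0.0, 0.841, 0.541, -0.001]
contact_force: [-0.8, -0.4, 1.0]
grip_width: 0.998
gripper_force: 0.0
```

```bash
python3 - <<'E'
from m import *
c,im=snap("top","top9.png");im=im.astype(int);mn=im.min(2);mx=im.max(2)
for n,mask,uv,z in [("case",mn>215,(371,197),59),("vial",mn>225,proj(c,(399,-353,60)),60),("cap",(mx<75),(407,207),110),("seat",mn>190,(363,267),14)]:
    st,e,r=blob(mask,uv);p=ray(c,e[0],z);print(n,st,np.round(e[0],1),p.round(1))
cv2.imwrite("pics/c9.png",cv2.resize(cv2.imread("pics/top9.png")[135:300,195:455],None,fx=3,fy=3,interpolation=cv2.INTER_CUBIC))
E
```

```text
case [362 188  21  21 338] [371.7 197.9] [ 532.5 -368.6   59. ]
vial [351 255  26  26 462] [363.  267.2] [ 400.9 -347.9   60. ]
cap [401 201  15  14 161] [407.9 207.5] [ 508.5 -427.2  110. ]
seat [350 254  27  27 559] [363.  267.1] [ 399.  -352.4   14. ]
```

View pics/c9.png

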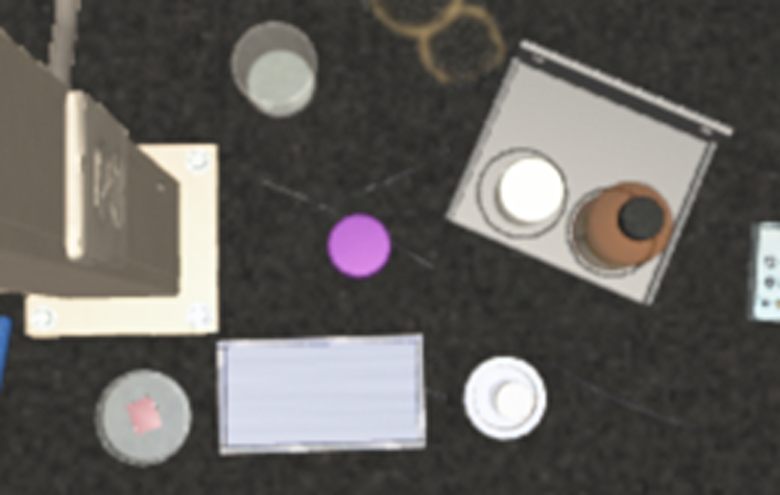

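The final view shows the vial in the seat (513,400), the bottle and case back on their rings within about 1 mm, and the tray empty. The beaker, dish and purple case haven't moved.

```bash
python3 -c "
from cell import bot
print(bot.sign_off())"
```

```text
the job is handed in; nothing more can be done
None
```

The job is done and handed in at about 39 s: the vial stands in the round aluminium seat, the bottle and case are back within about 1 mm of where they stood, and the beaker and glass dish were not moved.

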